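# Set the stock tags on the bin rack

### The job

Set the stock tags on the bin rack to match the bins: with a fingertip, gently turn over those hinged tags that are wrong, so that each bin heaped full of caps shows a green tag face to the front (the robot's side) and each nearly empty bin shows orange, every tag resting right over on its side. Leave the bins and the other things on the bench where they stand.

Things in the scene. Friction and masses are not known exactly. Their poses are not given: they have to be found in the camera images.
- rack: Fixed grey steel bin rack, 396 mm wide, four bays 96 mm apart. Origin: centre of its underside on the bench; x to its back (away from the robot), y to its left (robot's view), z up. Base plate 5 mm. The tag board at its back leans back 20 degrees; board top edge at x = 76, z = 83 mm, nothing higher behind it. Every tag hangs on its pin like a page: drawn past straight out, it falls over by its own weight.
- holder_1: Steel tag holder clipped on the board, one per bay (which bay varies), with tag_1. Origin: on the bench at the middle of its bay, x = 0 of the rack; axes as the rack's. Its 6 mm pin leans back 20 degrees (top away from the robot) and ends in a knob 136 mm above the bench. Its bar with two rubber rest buttons, below the tag's upper part, stays under 87 mm.
- tag_1_pivot (a point): Point on the pin of holder_1 at mid-height of its tag, 68 mm behind the holder's origin (+x), 98 mm above the bench; axes as the rack's. The tag is a stiff leaf, 47 mm from pin to free edge, 56 mm tall (28 mm either way along the leaning pin), 4 mm thick, 30 g. In both rests its upper 40 mm stands clear above the board, top 125 mm above the bench: a finger can come down behind it.
- tag_1 (a joint): Turn of tag_1 about its pin, rad. 0: over to the rack's left (+y), orange face to the front; 1.45: straight out of the board toward the robot; 2.897: over to the right (-y), green face to the front. Both end stops hold it 7 degrees off the board's plane. It turns almost freely (under 0.01 N m); past straight out it falls to that side in 1 to 2 s and stays.
- holder_2: Steel tag holder clipped on the board, one per bay (which bay varies), with tag_2. Origin: on the bench at the middle of its bay, x = 0 of the rack; axes as the rack's. Its 6 mm pin leans back 20 degrees (top away from the robot) and ends in a knob 136 mm above the bench. Its bar with two rubber rest buttons, below the tag's upper part, stays under 87 mm.
- tag_2_pivot (a point): Point on the pin of holder_2 at mid-height of its tag, 68 mm behind the holder's origin (+x), 98 mm above the bench; axes as the rack's. The tag is a stiff leaf, 47 mm from pin to free edge, 56 mm tall (28 mm either way along the leaning pin), 4 mm thick, 30 g. In both rests its upper 40 mm stands clear above the board, top 125 mm above the bench: a finger can come down behind it.
- tag_2 (a joint): Turn of tag_2 about its pin, rad. 0: over to the rack's left (+y), orange face to the front; 1.45: straight out of the board toward the robot; 2.897: over to the right (-y), green face to the front. Both end stops hold it 7 degrees off the board's plane. It turns almost freely (under 0.01 N m); past straight out it falls to that side in 1 to 2 s and stays.
- holder_3: Steel tag holder clipped on the board, one per bay (which bay varies), with tag_3. Origin: on the bench at the middle of its bay, x = 0 of the rack; axes as the rack's. Its 6 mm pin leans back 20 degrees (top away from the robot) and ends in a knob 136 mm above the bench. Its bar with two rubber rest buttons, below the tag's upper part, stays under 87 mm.
- tag_3_pivot (a point): Point on the pin of holder_3 at mid-height of its tag, 68 mm behind the holder's origin (+x), 98 mm above the bench; axes as the rack's. The tag is a stiff leaf, 47 mm from pin to free edge, 56 mm tall (28 mm either way along the leaning pin), 4 mm thick, 30 g. In both rests its upper 40 mm stands clear above the board, top 125 mm above the bench: a finger can come down behind it.
- tag_3 (a joint): Turn of tag_3 about its pin, rad. 0: over to the rack's left (+y), orange face to the front; 1.45: straight out of the board toward the robot; 2.897: over to the right (-y), green face to the front. Both end stops hold it 7 degrees off the board's plane. It turns almost freely (under 0.01 N m); past straight out it falls to that side in 1 to 2 s and stays.
- holder_4: Steel tag holder clipped on the board, one per bay (which bay varies), with tag_4. Origin: on the bench at the middle of its bay, x = 0 of the rack; axes as the rack's. Its 6 mm pin leans back 20 degrees (top away from the robot) and ends in a knob 136 mm above the bench. Its bar with two rubber rest buttons, below the tag's upper part, stays under 87 mm.
- tag_4_pivot (a point): Point on the pin of holder_4 at mid-height of its tag, 68 mm behind the holder's origin (+x), 98 mm above the bench; axes as the rack's. The tag is a stiff leaf, 47 mm from pin to free edge, 56 mm tall (28 mm either way along the leaning pin), 4 mm thick, 30 g. In both rests its upper 40 mm stands clear above the board, top 125 mm above the bench: a finger can come down behind it.
- tag_4 (a joint): Turn of tag_4 about its pin, rad. 0: over to the rack's left (+y), orange face to the front; 1.45: straight out of the board toward the robot; 2.897: over to the right (-y), green face to the front. Both end stops hold it 7 degrees off the board's plane. It turns almost freely (under 0.01 N m); past straight out it falls to that side in 1 to 2 s and stays.
- full_bin_1: Loose blue parts bin, 68 mm wide, 96 mm deep, 47 mm tall, standing in one bay of the rack (which bay varies), its centre 88 mm in front of that bay's pivot point. FULL: heaped with metal caps to its rim, none above 62 mm over the bench. Origin: centre of its underside.
- full_bin_2: Loose blue parts bin, 68 mm wide, 96 mm deep, 47 mm tall, standing in one bay of the rack (which bay varies), its centre 88 mm in front of that bay's pivot point. FULL: heaped with metal caps to its rim, none above 62 mm over the bench. Origin: centre of its underside.
- low_bin_1: Loose blue parts bin, 68 mm wide, 96 mm deep, 47 mm tall, standing in one bay of the rack (which bay varies), its centre 88 mm in front of that bay's pivot point. NEARLY EMPTY: three caps on its black foam liner. Origin: centre of its underside.
- low_bin_2: Loose blue parts bin, 68 mm wide, 96 mm deep, 47 mm tall, standing in one bay of the rack (which bay varies), its centre 88 mm in front of that bay's pivot point. NEARLY EMPTY: three caps on its black foam liner. Origin: centre of its underside.
- sample_dish: Glass dish with caps, 64 mm across, 15 mm tall, on the bench to the right of the rack; a bystander. Origin: centre of its underside.
- loupe: Black folding loupe, 44 x 30 x 14 mm, on the bench to the right of the rack; a bystander. Origin: centre of its underside.
- oil_bottle: Yellow oil bottle with red spout, 36 mm across, 98 mm tall, on the bench to the right of the rack; a bystander. Origin: centre of its underside.

How it is judged:
By the outcome, as a careful person would: the job done as asked, in the order asked, and still so for the second after the job is handed in, with the robot touching nothing.
It also fails if it takes over 58 s, if anything falls off the work surface, if the arm or the gripper's body presses on something with over 40 N, if the wrist force passes 120 N, or if a joint passes its speed limit or range.

### The arm

A 6-joint arm with a two-finger parallel gripper is mounted at the origin on the work surface; the furniture and walls round the work are solid. World frame = base frame: x ahead of the robot, y to its left, z up, the work surface at z = 0. Lengths are in mm, angles in rad, forces in N, time in s.
With the tool pointing down it reaches from about 400 to 925 mm from the base axis. Payload 12.5 kg.
Tool frame: the origin (TCP) lies midway between the tips of the shut fingers; the grasp point (between the pads) lies 19 mm behind it; z points along the fingers, y is the direction in which the jaws open and shut (so a half turn about z gives the same grasp; the last joint's range is limited). The gripper opens to 95 mm and grips with 3 to 60 N. Pads are 20 mm wide; open, the fingers measure 119 mm over their backs; the gripper's body (75 mm by 180 mm) begins 59 mm behind the grasp point.
Start: joints at [1.224, 0.491, 1.559, -0, 1.092, -0.106], TCP at [149.031, 606.99, 214.661] pointing down, gripper open.
Joint ranges: [-3.1, 3.1], [-0.84, 2.19], [0.05, 2.79], [-1.13, 4.28], [0.06, 2.93], [-2.69, 2.69]. Speed limits (rad/s): [2.22, 2.22, 2.79, 3.14, 3.14, 3.14].

### API

Orientations are given as [roll, pitch, yaw] about the fixed x, y, z axes, in that order (R = Rz(yaw) Ry(pitch) Rx(roll)).
In Python, from cell import env, eyes, job_done, boxes_of, regions_of gives the robot as it stands.
- The arm moves only by the tool send_rows, never from a script. Its argument "plan" is text: rows parted by semicolons, each of 5 numbers parted by spaces: the shift along the tool's x, y, z in mm, then the turn about the tool's z in rad, then the finger opening in mm, from 0 to 95.1. In form: x y z roll gripper; .... A call has 1 to 8 rows; each row shifts and turns the pose as measured when the row begins, along the tool's axes as they then stand; what a row does not reach is not made up. A row lasts 1/10 s, in which the tool goes at most 50 mm and 8.59 degrees, less where a joint would pass 70% of its speed; a pose out of reach is approached as far as the arm can. A call with a gripper value outside its range is refused whole. The fingers move at their own pace and stop on an object; the grip force is fixed at half the most. Time passes only in rows, so rows that do not move let the fingers close. It gives the time, the measured TCP pose, the force and the opening at its end, in the units of the state.
- env.state(): the state, without advancing time (a new reading comes with each control period).
- eyes.read_camera(name): name is "side" or "top"; returns a dict with "image" (420x560x3 uint8, red, green, blue), "vertical_fov" (degrees; the focal length in pixels is half the picture's height over the tangent of half this angle, whatever the lens; pixels are square), "cx", "cy" (the principal point, pixels), "k1" (the pictures are not rectified: a ray, as slopes to the right and down, at radius r is drawn at 1 + k1 r^2 times it, then the intrinsics apply), "extrinsics" (4x4, takes a point from camera to world coordinates). Camera axes: x right, y up, looking along -z (the intrinsics and any distortion apply to the point x, -y, -z); pixel columns grow to the right and rows downward; lengths in mm; the calibration is good to about 2 mm. A picture is of the moment at which its call begins. There is no depth.
- job_done(): hands the job in, once; it reports no verdict.
Trained networks look in a picture, given as the dict that the camera call returned (one of the last four; its "shot" number tells which), for a name from the list of things; names that differ only in an ending like _2 or _b are one class to them, and where a whole thing is asked for, a point or a joint stands for the part that bears it (a point fixed in the world has none). Each returns a list of dicts, best first, with "confidence" (0 to 1); they miss things now and then, are a little off and sometimes report something else, mostly with a low value. They report only what shows in the picture. A call takes as long as a camera call.
- boxes_of(target, picture): "bbox" ([left, top, width, height] in pixels, round what is visible of it).
- regions_of(target, picture): "pixels" (420x560 bool, what is visible of it) and "bbox" ([left, top, width, height] in pixels, round what is visible of it).
The state is a dict: "t": time; "joints": joint angles; "qvel": joint speeds; "tau": joint torques, N m; "eef_pos": TCP position; "tcp_rot": TCP orientation; "ft_force": force on the tool from outside, world axes, zero at the start; "moment": the same for the moment, N m; "opening": opening from 0.0 (shut) to 1.0 (fully open).
Only numpy, scipy, OpenCV 4.12 (cv2) and the standard library are available. Lean on these libraries where they do the work, as an engineer would, in place of code of your own. Each camera call takes 0.05 s, during which the arm holds its last target.

## Working session

There is one attempt and no reset: what is moved stays moved. The work goes in short steps, Python scripts to look and compute and a tool call to move; the robot and the scene stay as the last step left them, time stands still between calls to the robot, and variables do not carry over. Pictures are saved under pics/ and viewed, and the job is handed in when it is done.

Besides the shell and the picture viewer there is one more tool, called after "Emit:" as name(argument=value, ...), one argument or row to a line, values as JSON. send_rows: Moves the arm, as the interface text tells. Its arguments: {"type":"object","properties":{"plan":{"type":"string"}},"required":["plan"]}

```bash
mkdir -p pics; ls; cat > h.py <<'E'
import numpy as np,cv2
from cell import env,eyes,job_done,boxes_of,regions_of
def K(p):
    h=p["image"].shape[0]; f=h/2/np.tan(np.radians(p["vertical_fov"])/2)
    return f
def proj(p,X):
    E=np.linalg.inv(np.array(p["extrinsics"])); X=np.atleast_2d(X)
    c=X@E[:3,:3].T+E[:3,3]; u=c[:,0]/-c[:,2]; v=-c[:,1]/-c[:,2]
    r2=u*u+v*v; s=1+p["k1"]*r2; f=K(p)
    return np.c_[p["cx"]+f*u*s,p["cy"]+f*v*s]
def ray(p,uv):
    f=K(p); a=np.array([(uv[0]-p["cx"])/f,(uv[1]-p["cy"])/f]); b=a.copy()
    for _ in range(30): b=a/(1+p["k1"]*(b@b))
    E=np.array(p["extrinsics"]); return E[:3,3],E[:3,:3]@np.array([b[0],-b[1],-1])
def atz(p,uv,z):
    o,d=ray(p,uv); return o+d*(z-o[2])/d[2]
def save(p,n,im=None):
    cv2.imwrite("pics/"+n,cv2.cvtColor(p["image"] if im is None else im,cv2.COLOR_RGB2BGR))
E
python3 - <<'E'
from h import *
for n in ("side","top"):
    p=eyes.read_camera(n); save(p,n+"0.png"); print(n,p["vertical_fov"],p["k1"],np.round(p["extrinsics"],3).tolist())
    for t in ("rack","holder_1","tag_1","full_bin_1","low_bin_1","tag_1_pivot","oil_bottle","sample_dish","loupe"):
        print(t,[(np.round(b["bbox"]).tolist(),round(b["confidence"],2)) for b in boxes_of(t,p)])
print(env.state())
E
```

```text
pics
side 53.628325426770466 0.032680158300975065 [[0.986, 0.094, -0.137, 350.085], [-0.166, 0.591, -0.789, -837.511], [0.007, 0.801, 0.598, 683.191], [0.0, 0.0, 0.0, 1.0]]
rack [([234.0, 170.0, 80.0, 116.0], 0.89)]
holder_1 [([295.0, 211.0, 16.0, 50.0], 0.95), ([289.0, 166.0, 13.0, 38.0], 0.76), ([290.0, 194.0, 15.0, 34.0], 0.71), ([285.0, 150.0, 16.0, 28.0], 0.62)]
tag_1 [([296.0, 209.0, 14.0, 33.0], 0.69), ([288.0, 167.0, 13.0, 25.0], 0.55), ([291.0, 199.0, 9.0, 20.0], 0.54), ([288.0, 151.0, 12.0, 24.0], 0.44)]
full_bin_1 [([243.0, 192.0, 39.0, 22.0], 0.68), ([240.0, 214.0, 41.0, 30.0], 0.56)]
low_bin_1 [([237.0, 239.0, 48.0, 35.0], 0.96), ([244.0, 170.0, 36.0, 24.0], 0.82)]
tag_1_pivot [([290.0, 164.0, 12.0, 41.0], 0.77)]
oil_bottle [([253.0, 268.0, 19.0, 37.0], 0.78)]
sample_dish [([282.0, 151.0, 14.0, 28.0], 0.64), ([275.0, 308.0, 30.0, 31.0], 0.59)]
loupe [([287.0, 285.0, 19.0, 19.0], 0.54)]
top 51.591895036372044 -0.1104557803794779 [[0.013, 0.997, -0.076, 450.362], [-1.0, 0.011, -0.027, -75.108], [-0.026, 0.076, 0.997, 1022.479], [0.0, 0.0, 0.0, 1.0]]
rack [([179.0, 180.0, 1
[... 684 characters left out ...]
4.0, 224.0, 17.0, 15.0], 0.79)]
{'t': 1.0, 'joints': array([ 1.22441671e+00,  4.90905762e-01,  1.55890324e+00, -2.81159133e-05,
        1.09173662e+00, -1.05579392e-01]), 'qvel': array([-4.26142767e-06, -1.26675723e-03,  8.74659169e-05, -1.11608581e-04,
        1.00376498e-03, -9.52535861e-04]), 'tau': array([ 4.88992919e-04, -6.12481642e+01, -2.58440280e+01,  6.93368283e-02,
        4.44059889e-02,  2.35145995e-05]), 'eef_pos': array([149.02376162, 606.97903802, 214.65624329]), 'tcp_rot': array([3.14154851e+00, 2.97687734e-05, 2.90080538e+00]), 'ft_force': array([ 0.25122789,  0.40739216, -0.3754389 ]), 'moment': array([ 0.0202887 , -0.07423881,  0.04339802]), 'opening': 0.9992498383792733}
```

```bash
python3 - <<'E'
import cv2
a=cv2.imread("pics/side0.png")[140:350,190:350]; cv2.imwrite("pics/side0z.png",cv2.resize(a,None,fx=2.8,fy=2.8,interpolation=cv2.INTER_CUBIC))
a=cv2.imread("pics/top0.png")[170:300,165:430]; cv2.imwrite("pics/top0z.png",cv2.resize(a,None,fx=3,fy=3,interpolation=cv2.INTER_CUBIC))
E
```

```text
(no output)
```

View pics/side0z.png

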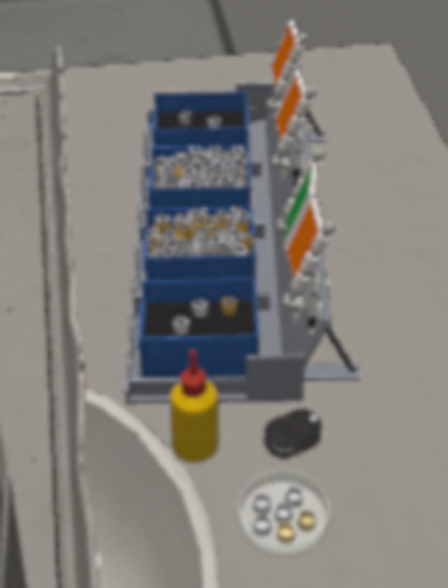

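View pics/top0z.png

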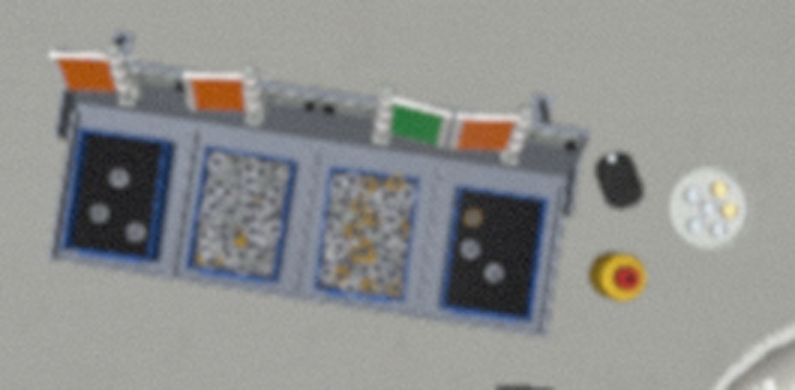

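View pics/top0.png

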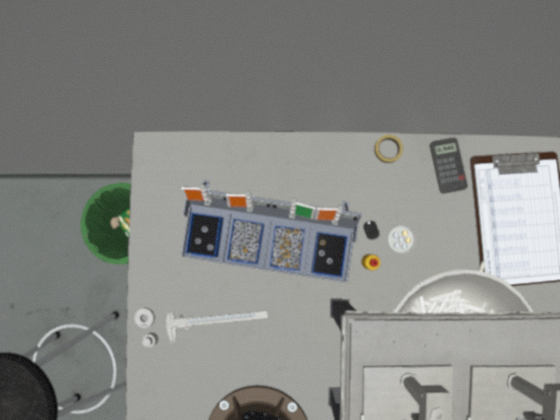

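```bash
cat > fit.py <<'E'
from h import *
from scipy.optimize import least_squares
P={n:eyes.read_camera(n) for n in ("top","side")}
def w(q,X):
    c,s=np.cos(q[2]),np.sin(q[2]); X=np.atleast_2d(X)
    return np.c_[q[0]+c*X[:,0]-s*X[:,1],q[1]+s*X[:,0]+c*X[:,1],X[:,2]]
# bays i=0..3 from left: y=144,48,-48,-144
obs=[]
for n in P:
    p=P[n]
    for c in ("full_bin_1","low_bin_1"):
        for b in regions_of(c,p):
            m=b["pixels"]; v,u=np.nonzero(m); print(n,c,round(b["confidence"],2),m.sum(),round(u.mean(),1),round(v.mean(),1))
            if b["confidence"]>.4: obs.append((n,c,u.mean(),v.mean()))
tops=sorted([o for o in obs if o[0]=="top"],key=lambda o:o[2])
pts=[];y=[144,48,-48,-144]
for o,yy in zip(tops,y): pts.append(((-20,yy,44),o[2:]))
def res(q): return np.concatenate([proj(P["top"],w(q,X))[0]-np.array(uv) for X,uv in pts])
r=least_squares(res,[520,0,-.1]); print(r.x,np.round(r.fun,1)); np.save("q.npy",r.x)
q=r.x
for n in P:
    p=P[n]; im=cv2.resize(p["image"],None,fx=4,fy=4,interpolation=cv2.INTER_CUBIC)
    def ln(pts,col):
        a=np.round((proj(p,w(q,np.array(pts,float)))+.5)*4).astype(int); cv2.polylines(im,[a.reshape(-1,1,2)],False,col,1)
    for yy in y:
        ln([(-68,yy-34,47),(28,yy-34,47),(28,yy+34,47),(-68,yy+34,47),(-68,yy-34,47)],(255,255,0))
        t=np.tan(np.radians(20)); ln([(68-t*28,yy,70),(68+t*38,yy,136)],(255,0,255))
        c,s=np.cos(np.radians(20)),np.sin(np.radians(20))
        for side in (1,-1):
            a=np.radians(7); A=np.array([68,yy,98.]); up=np.array([s,0,c]); nrm=np.array([-c,0,s]); d=side*np.cos(a)*np.array([0,1,0])+np.sin(a)*nrm
            ln([A+28*up,A+28*up+47*d,A-28*up+47*d,A-28*up],(0,255,255))
    ln([(76,198,83),(76,-198,83)],(255,0,0))
    sl=(slice(170*4,300*4),slice(170*4,370*4)) if n=="top" else (slice(140*4,290*4),slice(220*4,340*4))
    save(p,n+"_fit.png",im[sl])
E
python3 fit.py
```

```text
top full_bin_1 0.74 1284 286.5 248.2
top full_bin_1 0.72 261 238.7 200.5
top full_bin_1 0.67 1266 245.0 241.5
top low_bin_1 0.85 1398 204.1 235.2
top low_bin_1 0.79 1300 328.5 254.9
side full_bin_1 0.9 780 260.9 202.3
side full_bin_1 0.72 989 261.3 226.7
side low_bin_1 0.96 643 261.7 182.2
side low_bin_1 0.76 1421 260.4 256.3
side low_bin_1 0.22 195 296.9 209.8
[ 4.99955910e+02  2.84233548e+01 -2.95336381e-01] [-20.8 -23.3 -15.7  24.1  18.2  -3.9  17.4   2.3]
```

```bash
sed -i 's/if b\["confidence"\]>.4:/if b["confidence"]>.4 and m.sum()>600:/' fit.py; python3 fit.py
```

```text
top full_bin_1 0.93 1276 286.5 248.2
top full_bin_1 0.57 1312 245.0 241.5
top full_bin_1 0.55 468 245.0 201.5
top low_bin_1 0.68 1391 204.6 235.4
top low_bin_1 0.66 1419 328.4 254.3
side full_bin_1 0.81 774 261.5 202.3
side full_bin_1 0.6 1017 261.0 226.7
side full_bin_1 0.45 164 291.8 161.3
side low_bin_1 0.96 1460 260.2 256.2
side low_bin_1 0.72 603 261.2 182.2
[ 4.70349381e+02 -2.08042379e+01 -1.38876565e-01] [-1.3 -0.2 -0.1  0.1  0.5 -0.1  0.9  0.2]
```

View pics/top_fit.png

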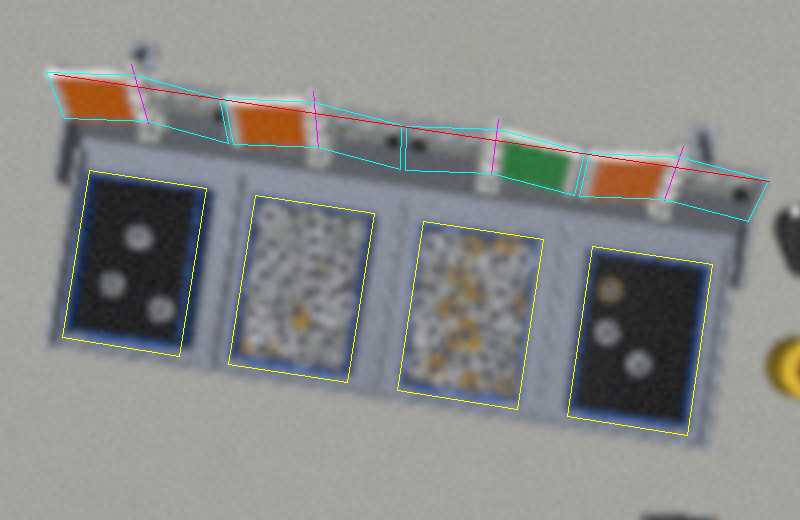

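View pics/side_fit.png

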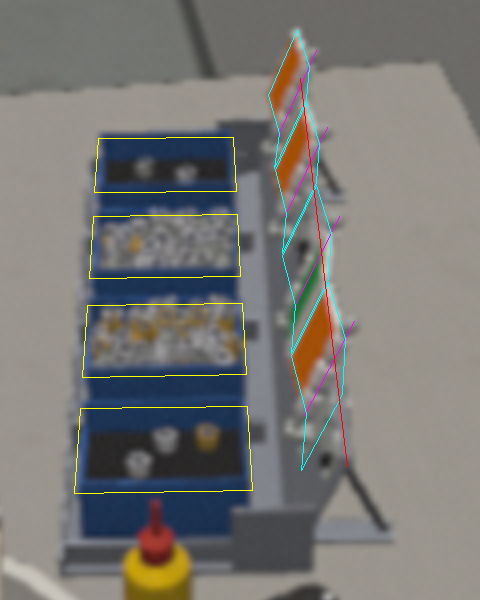

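```bash
cat > sim.py <<'E'
from h import *
c,s=np.cos(np.radians(20)),np.sin(np.radians(20))
up=np.array([s,0,c]); nrm=np.array([-c,0,s])
R,H=np.meshgrid(np.linspace(4,47,44),np.linspace(-28,28,57))
def leaf(th):   # th joint, local about bay centre y=0
    a=th+np.radians(7)
    d=np.cos(a)*np.array([0,1,0])+np.sin(a)*nrm; n=-np.sin(a)*np.array([0,1,0])+np.cos(a)*nrm # front(motion) side
    P=np.array([68,0,98.])+R[...,None]*d+H[...,None]*up
    return [P-2*n,P+2*n],d
def theta(f,zt,th0):
    for th in np.arange(th0,2.9,.01):
        L,_=leaf(th); hit=False
        for P in L:
            m=(abs(P[...,0]-f[0])<10)&(abs(P[...,1]-f[1])<12)&(P[...,2]>zt)
            if m.any(): hit=True; last=(R[m].min(),R[m].max())
        if not hit: return th
    return None
zt=102
way=[(98,32),(60,32),(40,26),(28,16),(24,4),(24,-8)]
th=0;f=np.array(way[0],float)
for k in range(1,len(way)):
    a,b=np.array(way[k-1],float),np.array(way[k],float); n=int(np.ceil(np.linalg.norm(b-a)/4))
    for i in range(1,n+1):
        f=a+(b-a)*i/n; t=theta(f,zt,th); 
        if t is None: print("stuck",f);break
        th=t; print(np.round(f,1),round(th,2),"pin dist",round(np.hypot(f[0]-75,f[1]),0))
q=np.load("q.npy"); C,S=np.cos(q[2]),np.sin(q[2])
for x,y in way: y=y+48; print((x,y-48),np.round([q[0]+C*x-S*y,q[1]+S*x+C*y],1))
E
python3 sim.py
```

```text
[94.2 32. ] 0.0 pin dist 37.0
[90.4 32. ] 0.0 pin dist 36.0
[86.6 32. ] 0.03 pin dist 34.0
[82.8 32. ] 0.22 pin dist 33.0
[79. 32.] 0.4 pin dist 32.0
[75.2 32. ] 0.54 pin dist 32.0
[71.4 32. ] 0.66 pin dist 32.0
[67.6 32. ] 0.76 pin dist 33.0
[63.8 32. ] 0.84 pin dist 34.0
[60. 32.] 0.9 pin dist 35.0
[56.7 31. ] 0.98 pin dist 36.0
[53.3 30. ] 1.04 pin dist 37.0
[50. 29.] 1.09 pin dist 38.0
[46.7 28. ] 1.14 pin dist 40.0
[43.3 27. ] 1.17 pin dist 42.0
[40. 26.] 1.19 pin dist 44.0
[37.  23.5] 1.25 pin dist 45.0
[34. 21.] 1.3 pin dist 46.0
[31.  18.5] 1.36 pin dist 48.0
[28. 16.] 1.41 pin dist 50.0
[27. 13.] 1.49 pin dist 50.0
[26. 10.] 1.58 pin dist 50.0
[25.  7.] 1.67 pin dist 50.0
[24.  4.] 1.74 pin dist 51.0
[24.  0.] 1.85 pin dist 51.0
[24. -4.] 1.94 pin dist 51.0
[24. -8.] 2.04 pin dist 52.0
(98, 32) [578.5  44.9]
(60, 32) [540.8  50.1]
(40, 26) [520.2  46.9]
(28, 16) [506.9  38.7]
(24, 4) [501.3  27.4]
(24, -8) [499.7  15.5]
```

View pics/side0.png

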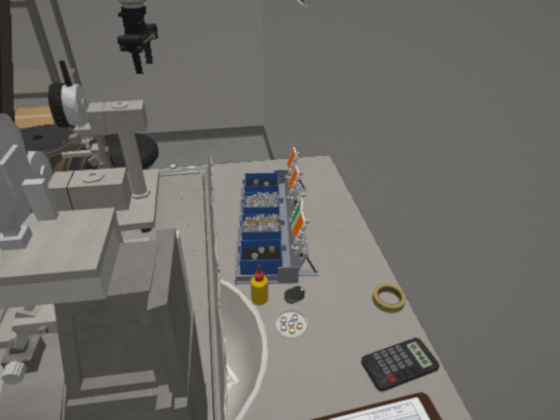

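Emit:
send_rows(
  plan="0 0 0 -0.102 0; -20 -20 0 0 0; -32 -32 0 0 0; -32 -32 0 0 0; -32 -32 0 0 0; -32 -32 0 0 0; -32 -32 0 0 0; -32 -32 0 0 0",
)

```text
t: 2.4
eef_pos: [333.6, 364.1, 214.0]
tcp_rot: [3.139, 0.001, 3.015]
ft_force: [0.8, -0.2, -0.6]
opening: 0.381
```

Emit:
send_rows(
  plan="-32 -32 0 0.012 0; -32 -32 0 0 0; -32 -32 0 0 0; -32 -32 0 0 0; -32 -32 0 0 0; -32 -32 0 0 0; -32 -32 0 0 0; -20 -20 0 0 0",
)

```text
t: 3.2
eef_pos: [550.2, 74.6, 215.6]
tcp_rot: [3.137, 0.005, 3.001]
ft_force: [0.3, 0.3, 0.5]
opening: 0.003
```

Emit:
send_rows(
  plan="-2 -2 0 0 0; 0 0 0 0 0; 0 0 0 0 0",
)

```text
t: 3.5
eef_pos: [553.0, 69.8, 215.1]
tcp_rot: [3.137, 0.005, 2.997]
ft_force: [1.6, 0.4, -0.3]
opening: 0.004
```

Emit:
send_rows(
  plan="-16 -10 0 0 0; -15 -11 0 0 0; 0 0 20 0 0; 0 0 20 0 0; 0 0 15 0 0; 0 0 0 0 0",
)

```text
t: 4.1
eef_pos: [581.1, 48.5, 160.0]
tcp_rot: [3.137, 0.007, 3.004]
ft_force: [-0.8, -0.2, -0.1]
opening: 0.005
```

```bash
python3 - <<'E'
from h import *
q=np.load("q.npy"); e=env.state()["eef_pos"]; d=e[:2]-q[:2]; C,S=np.cos(q[2]),np.sin(q[2])
print(e,"local",C*d[0]+S*d[1],-S*d[0]+C*d[1]-48)
for n in ("top","side"):
    p=eyes.read_camera(n); im=cv2.resize(p["image"],None,fx=4,fy=4,interpolation=cv2.INTER_CUBIC)
    u=np.round((proj(p,e)[0]+.5)*4).astype(int); cv2.circle(im,tuple(int(v) for v in u),4,(255,0,0),1)
    sl=(slice(170*4,300*4),slice(170*4,370*4)) if n=="top" else (slice(110*4,260*4),slice(200*4,360*4))
    save(p,n+"_1.png",im[sl])
E
```

```text
[581.06830516  48.48633156 159.97348025] local 100.0610037925136 35.95033479226507
```

View pics/side_1.png

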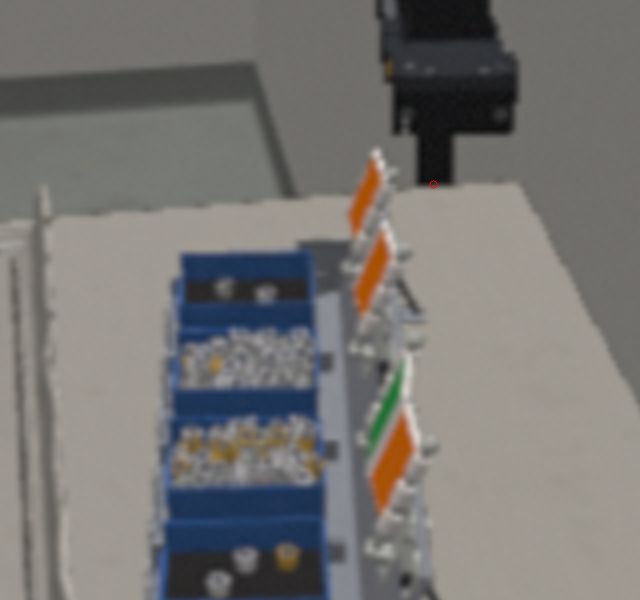

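View pics/top_1.png

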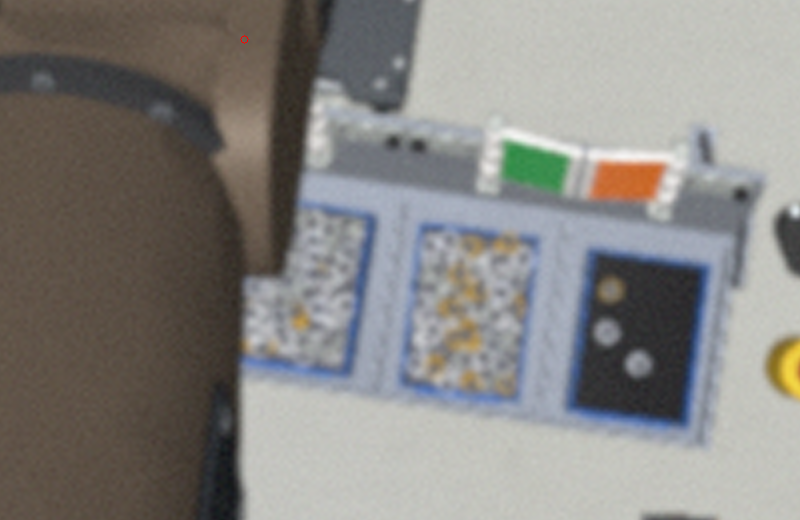

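Emit:
send_rows(
  plan="0 -3 15 0 0; 0 0 15 0 0; 0 0 14 0 0; 0 0 12 0 0; 0 0 2 0 0; 0 0 0 0 0",
)

```text
t: 4.8
eef_pos: [585.3, 46.7, 108.3]
tcp_rot: [3.135, 0.019, 3.006]
ft_force: [-0.3, -0.3, 0.3]
opening: 0.007
```

Emit:
send_rows(
  plan="6 0 4 0 0; 6 0 2 0 0; 6 0 0 0 0; 5 0 0 0 0; 5 0 0 0 0; 5 0 0 0 0; 5 0 0 0 0; 5 0 0 0 0",
)

```text
t: 5.6
eef_pos: [540.0, 53.1, 103.1]
tcp_rot: [3.135, 0.023, 3.006]
ft_force: [-0.2, 0.8, 0.7]
opening: 0.002
```

```bash
cat > look.py <<'E'
import sys
from h import *
q=np.load("q.npy"); e=env.state()["eef_pos"]; d=e[:2]-q[:2]; C,S=np.cos(q[2]),np.sin(q[2])
print(e,"local",C*d[0]+S*d[1],-S*d[0]+C*d[1]-48)
p=eyes.read_camera("side"); im=cv2.resize(p["image"],None,fx=4,fy=4,interpolation=cv2.INTER_CUBIC)
save(p,sys.argv[1],im[110*4:260*4,200*4:360*4])
E
python3 look.py s2.png
```

```text
[539.97556628  53.09807093 103.14224333] local 58.72549432241051 34.82918114391306
```

View pics/s2.png

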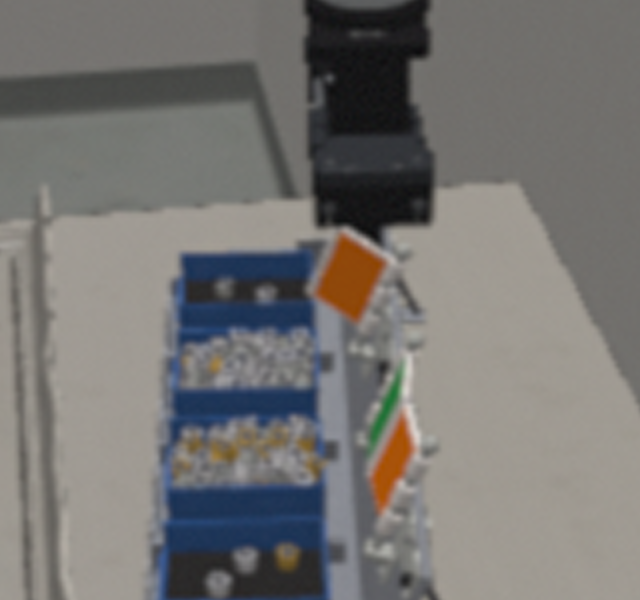

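Emit:
send_rows(
  plan="5 -2 0 0 0; 5 -2 0 0 0; 5 -2 0 0 0; 4 -3 0 0 0; 4 -3 0 0 0; 4 -4 0 0 0; 3 -4 0 0 0; 1 -4 0 0 0",
)

```text
t: 6.45
eef_pos: [502.2, 32.1, 102.2]
tcp_rot: [3.135, 0.022, 3.006]
ft_force: [0.2, -1.6, 0.1]
opening: 0.004
```

Emit:
send_rows(
  plan="1 -4 0 0 0; 1 -4 0 0 0; 0 -4 0 0 0; 0 -4 0 0 0; 0 -4 0 0 0; 0 0 0 0 0; 0 0 0 0 0; 0 0 0 0 0",
)

```text
t: 7.25
eef_pos: [497.5, 10.0, 102.0]
tcp_rot: [3.135, 0.022, 3.005]
ft_force: [0.2, -0.8, -0.1]
opening: 0.006
```

```bash
python3 look.py s3.png
```

```text
[497.46764815   9.96208135 102.01954147] local 22.598176738688547 -13.775897037126953
```

View pics/s3.png

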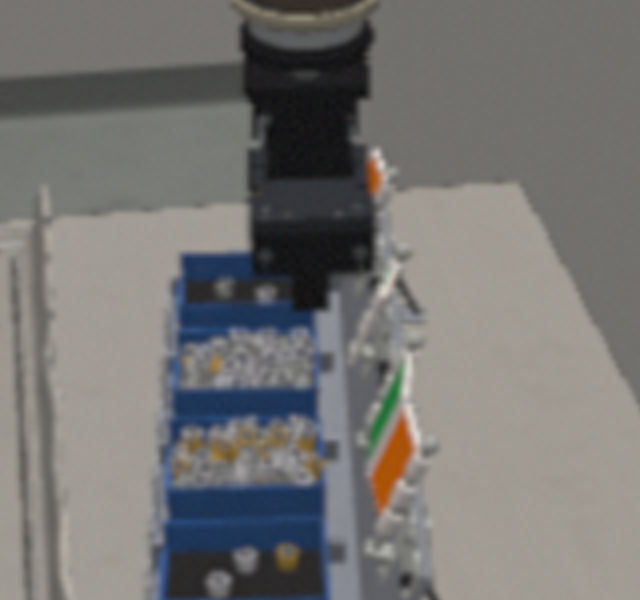

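Emit:
send_rows(
  plan="4 6 0 0 0; 4 6 0 0 0; 0 0 -15 0 0; 0 0 -25 0 0; 0 0 -30 0 0; 0 0 -30 0 0; 0 0 -20 0 0; 0 20 0 0 0",
)

```text
t: 8.1
eef_pos: [488.0, 46.7, 225.8]
tcp_rot: [3.135, 0.019, 3.007]
ft_force: [-0.7, 0.3, -0.4]
opening: 0.005
```

Emit:
send_rows(
  plan="5 30 0 0 0; 10 30 0 0 0; 15 30 0 0 0; 15 30 0 0 0; 15 30 0 0 0; 10 30 0 0 0; 5 30 0 0 0; 0 20 0 0 0",
)

```text
t: 8.9
eef_pos: [438.1, 297.1, 227.1]
tcp_rot: [3.135, 0.021, 3.007]
ft_force: [0.7, -1.2, -0.3]
opening: 0.004
```

Emit:
send_rows(
  plan="0 30 0 0 0; 0 30 0 0 0; 0 20 0 0 0; 0 0 0 0 0; 0 0 0 0 0; 0 0 0 0 0; 0 0 0 0 0; 0 0 0 0 0",
)

```text
t: 9.7
eef_pos: [443.7, 381.9, 226.9]
tcp_rot: [3.136, 0.019, 3.013]
ft_force: [-0.2, 0.3, -1.0]
opening: 0.005
```

```bash
python3 look.py s4.png; sed -i 's/_fit.png/_fit2.png/; s/np.save/0 and np.save/' fit.py; python3 fit.py
```

```text
[443.70409207 381.92431276 226.86473851] local -82.13870011283856 347.1626132119306
top full_bin_1 0.76 1258 245.2 241.5
top low_bin_1 0.94 1363 328.7 254.4
top low_bin_1 0.66 1364 204.3 235.2
side full_bin_1 0.87 749 261.5 202.2
side full_bin_1 0.64 1088 260.6 226.5
side low_bin_1 0.77 1360 260.5 256.1
side low_bin_1 0.59 116 294.9 187.3
[ 4.65896738e+02 -5.35797714e+01 -1.39226239e-01] [ 13.3   2.1  14.2   2.3 -27.1  -4.1]
```

View pics/top_fit2.png

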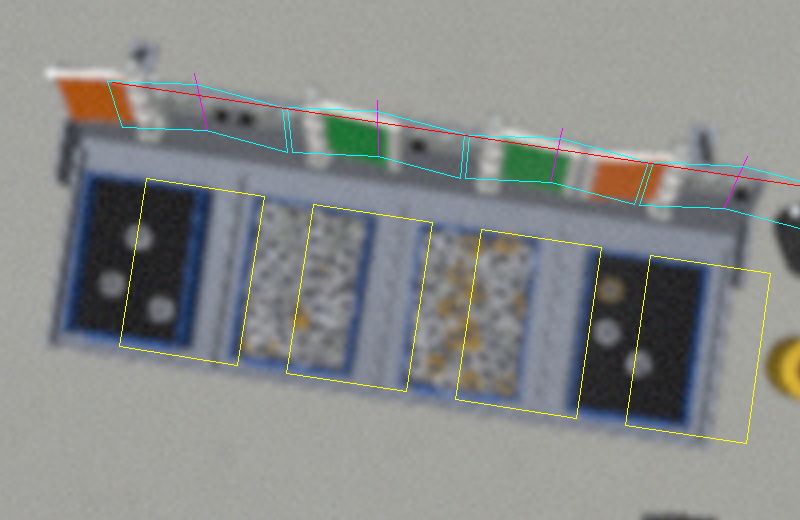

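View pics/s4.png

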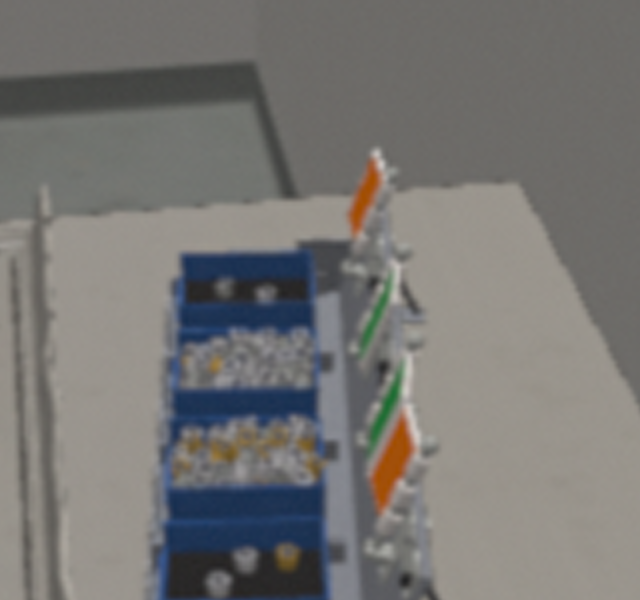

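The pictures show tags orange, green, green, orange from the left, over bins low, full, full, low. The second tag lies parallel to the third one, which was already green, and the arm is clear. The yellow overlay is shifted only because the network missed one bin in that shot.

```bash
python3 -c "
from h import *
print(job_done())"
```

```text
the job is handed in; nothing more can be done
None
```

The tags now match the bins. From the left (robot's view), the bins are low, full, full, low and the tags show orange, green, green, orange.

Only the second tag was wrong: it showed orange over a full bin. I drew it past straight out with the shut fingertips and it fell over to the right. Measured wrist force stayed under about 2 N. I then backed the arm well clear and handed in at about 10 s.

- **Tags:** in the last side and top pictures the turned tag lies parallel to the other green one, and the other three look unchanged.
- **Bins:** the networks' detections in the last pictures put the bins within about half a pixel of where they were before the move, roughly 1 mm in the top view.
- **Failed check:** the network missed one full bin in the last top picture, so the automatic re-fit of the rack's position was wrong, and I ignored it. The picture itself shows that bin in place.
- **Not re-checked:** I did not measure the dish, loupe or oil bottle again at the end. The arm never went near them.

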